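Pin the release lever and hold the spring clamp open

ROBOT

A 6-joint arm with a two-finger parallel gripper is mounted at the origin on a cart in front of the work surface, level with it; the furniture and walls round the work are solid. World frame = base frame: x ahead of the robot, y to its left, z up, the work surface at z = 0. Lengths are in m, angles in degrees, forces in N, time in s.
With the tool pointing down it reaches from about 0.3 to 0.75 m from the base axis. Payload 8.5 kg.
Tool frame: the origin (TCP) lies between the finger pads; the fingertips stand 19 mm ahead of it and the grasp point (between the pads) is the TCP; z points along the fingers, y is the line along which they close (so a half turn about z gives the same grasp; the last joint's range is limited). The gripper opens to 85 mm and grips with 20 to 120 N. Pads are 22 mm wide; open, the fingers measure 114 mm over their backs; the gripper's body (76 mm by 85 mm) begins 54 mm behind the grasp point. The pads swing forward as they close: fully open they stand 13 mm farther back than shut.
Start: joints at [64.899, 21.807, 74.336, -0, 83.858, -12.336], TCP at [0.122, 0.536, 0.25] pointing down, gripper open.
Joint ranges: [-178.18, 178.18], [-50.72, 133.34], [12.68, 142.11], [-81.47, 261.47], [9.98, 163.14], [-165.26, 165.26]. Speed limits (degrees/s): [136.94, 136.94, 180, 180, 180, 180].

INTERFACE

Orientations are given as a 3x3 rotation matrix whose columns are the frame's x, y, z axes.
In Python, from rig import env, optics gives the robot as it stands.
- The arm moves only by the tool arm_command, never from a script. Its argument "commands" is one flat list of numbers, 7 for each row, row after row: the closure, from -1 (fully open) to 1 (shut), so that 0 is half open, then the shift along the tool's x, y, z as a fraction of full scale, then the turn, a rotation vector about the tool's x, y, z as a fraction of full scale. A call has 1 to 12 rows; each row is the pose to reach, as a shift and turn from the pose commanded when the call began, along the tool's axes at that moment; what a row does not reach only later rows make up. Full scale, the value 1, is 500 mm for a shift and 120 degrees for a turn. A row lasts 1/12 s, in which the tool goes at most 41.7 mm and 7.16 degrees, less where a joint would pass 70% of its speed; a pose out of reach is approached as far as the arm can. A call with a number of a shift or a turn outside -1 to 1 is refused whole. A call with a gripper value outside its range is refused whole. The fingers move at their own pace and stop on an object; "newtons" is the grip in N (left out, the last holds). Time passes only in rows, so rows that repeat a pose let the fingers close. It gives the time, the measured TCP pose, the force, the opening and the grip force at its end, in the units of the state.
- env.observe(): the state, without advancing time (a new reading comes with each control period).
- optics.get_image(name): name is "side" or "top"; returns a dict with "image" (400x640x3 uint8, red, green, blue), "intrinsics" (3x3 intrinsics, pixels), "k1" (the pictures are not rectified: a ray, as slopes to the right and down, at radius r is drawn at 1 + k1 r^2 times it, then the intrinsics apply), "origin" and "orientation" of the camera in the world. Camera axes: x right, y down, z forward; pixel columns grow to the right and rows downward; lengths in m; the calibration is good to about 2 mm. A picture is of the moment at which its call begins. There is no depth.
- env.close_job(): hands the job in; it is judged then, once.
The state is a dict: "time_s": time; "q": joint angles; "qvel": joint speeds; "joint_efforts": joint torques, N m; "position": TCP position; "tool_rot": TCP orientation; "ft_force": force on the tool from outside, world axes, zero at the start; "wrist_torque": the same for the moment, N m; "grip_width": finger opening in m; "gripper_force": force on a finger pad.
Only numpy, scipy, OpenCV 4.12 (cv2) and the standard library are available. Lean on these libraries where they do the work, as an engineer would, in place of code of your own. Each camera call takes 0.05 s, during which the arm holds its last target. There are 200 camera calls.

TASK

Couple the clamp's loose release lever to its spring-loaded jaw: take the long pin from the wooden block and drop it fully home through the lever's forked end and the tongue between. Then push the lever by its black handle, away from the fence, until the gap between fence and rubber-faced jaw is about 26 mm (12 mm more than now), wide enough for my next 22 mm frame profile, and finish while still holding the lever there, touching neither jaw nor pin. Leave the short pin in the block and the things lying about where they are.

Things in the scene. Friction and masses are not known exactly. Their poses are not given: they have to be found in the camera images.
- clamp: Fixed spring clamp on a grey base plate 190 x 200 x 12 mm. Origin on the table, under the lever's pin hole (lever at rest). Its x axis is the jaw's opening direction: fence (48 mm high) at x = -92 to -70 mm, jaw (54 mm high, 100 mm wide) at x = -56 to -32 mm. The lever lies along its y axis: pivot at y = -70 mm, pin hole at 0, handle at +65 mm.
- fence_face (a point): Axes as the clamp's. Middle of the top edge of the fence's face that looks at the jaw, 48 mm above the table.
- jaw: Moving jaw, aluminium with a rubber face, and its steel tongue (43 to 53 mm above the table) inside the lever's fork. Origin and axes as the clamp's at rest. Slides along x from rest to a stop at 24 mm; a spring pushes it back, 4 N at rest, about 9 N at 12 mm. The tongue's slot for the pin, 15.5 mm along x and 23 mm along y, starts in line with the lever's hole.
- jaw_face (a point): Middle of the top edge of the jaw's rubber face, 54 mm above the table; 14 mm from the fence face when the clamp is at rest.
- lever: Flat steel lever, forked, with the black handle. Origin on the table under its upright pivot, y axis along the lever. Starts within 0.012 rad of the clamp's y axis; turns freely (slight friction) 0.36 rad clockwise from above (handle along clamp x), 0.06 rad back. Moves the jaw only through the pin: 12 mm of jaw needs 0.17 rad plus up to 0.06 rad of play (23 to 31 mm at the handle).
- lever_pivot (a point): Pivot axis of the lever at the level of its upper face, 62 mm above the table.
- lever_hole (a point): Centre of the pin hole at the lever's upper face, 62 mm above the table, 70 mm from the pivot; z up. Hole diameter 15.5 mm, upright, through the upper fork plate (54 to 62 mm above the table) and the lower one (34 to 42 mm); free space below down to 12 mm.
- handle_mid (a point): Middle of the upright round black handle on the lever's end, 84 mm above the table, 135 mm from the pivot. The handle: diameter 20 mm, 44 mm tall (62 to 106 mm above the table).
- pin_block: Fixed wooden block 140 x 46 x 24 mm, long along its x axis, with two blind holes 13.5 mm wide and 16 mm deep at x = -40 and +40 mm in its top; each holds a pin upright. Origin on the table under its middle.
- pin_long: The wanted steel pin: shank diameter 12 mm, 46 mm long (last 6 mm taper to 6 mm), under a ringed round head of diameter 20 mm, 36 mm tall. Origin at the shank's lower end, z along the pin to the head. Stands in either hole of the block, lower end 8 mm, head top 90 mm above the table; about 0.07 kg. Home, the head's shoulder rests on the lever's upper face.
- pin_foot (a point): Centre of the long pin's lower end.
- pin_neck (a point): On the long pin's axis at the shoulder under the head, 46 mm above its lower end.
- pin_short: The other pin, same head (20 mm x 36 mm) and 12 mm shank, but the shank only 24 mm long; stands in the other hole, head top 68 mm above the table. Not to be used. Origin at its lower end.
- offcut: Loose aluminium U-channel profile offcut 22 x 200 x 13 mm, long along its y axis; bystander. Origin under its middle.
- tape_measure: Loose yellow tape measure 67 x 85 x 31 mm, the one behind the clamp; bystander. Origin under its middle.
- marker: Loose marker pen 17 x 132 x 17 mm; bystander. Origin under its middle.
- corner_key: Loose white L-shaped corner key 42 x 42 x 9 mm; bystander. Origin under its middle.

How it is judged:
By the outcome, as a careful person would: the job done as asked, in the order asked, and still so for the second after the job is handed in, while the arm keeps its last pose, push and grip.
It also fails if it takes over 58 s, if anything falls off the work surface, if the arm or the gripper's body presses on something with over 40 N, if the wrist force passes 120 N, or if a joint passes its speed limit or range.

## Working session

There is one attempt and no reset: what is moved stays moved. The work goes in short steps, Python scripts to look and compute and a tool call to move; the robot and the scene stay as the last step left them, time stands still between calls to the robot, and variables do not carry over. Pictures are saved under pics/ and viewed, at most 13 in all, crops included, and the job is handed in when it is done.

Besides the shell and the picture viewer there is one more tool, called after ">>>" as name(argument=value, ...), one argument or row to a line, values as JSON. arm_command: Moves the arm, as the interface text tells. Shift numbers are shares of 500 mm and turn numbers shares of 120 degrees, none past 1 either way. Its arguments: {"type":"object","properties":{"commands":{"type":"array","items":{"type":"number"}},"newtons":{"type":"number"}},"required":["commands"]}

```bash
mkdir -p pics; ls
cat > h.py <<'E'
import numpy as np, cv2
from rig import env, optics
def snap(n,f=None):
    d=optics.get_image(n)
    if f: cv2.imwrite('pics/'+f,cv2.cvtColor(d['image'],cv2.COLOR_RGB2BGR))
    return d
def ray(d,px):
    K=np.array(d['intrinsics']);p=np.linalg.inv(K)@[px[0],px[1],1]
    x=p[:2].copy()
    for _ in range(50): x=p[:2]/(1+d['k1']*(x@x))
    v=np.array(d['orientation'])@[x[0],x[1],1]
    return np.array(d['origin']),v/np.linalg.norm(v)
def onz(d,px,z):
    o,v=ray(d,px); return o+v*(z-o[2])/v[2]
def tri(d1,p1,d2,p2):
    o1,v1=ray(d1,p1);o2,v2=ray(d2,p2)
    t=np.linalg.lstsq(np.c_[v1,-v2],o2-o1,rcond=None)[0]
    a=o1+t[0]*v1;b=o2+t[1]*v2
    return (a+b)/2,np.linalg.norm(a-b)
def proj(d,P):
    c=np.array(d['orientation']).T@(np.array(P)-d['origin']);x=c[:2]/c[2]
    x=x*(1+d['k1']*(x@x));return (np.array(d['intrinsics'])@[*x,1])[:2]
E
python3 - <<'E'
from h import *
for n in('top','side'):
    d=snap(n,n+'0.png');print(n,np.round(d['origin'],3),np.round(d['orientation'],3).tolist(),d['intrinsics'],d['k1'])
s=env.observe();print(s)
E
```

```text
pics
top [ 0.555 -0.004  1.212] [[0.004, -0.998, 0.062], [-1.0, -0.005, -0.017], [0.018, -0.062, -0.998]] [[396.0115889    0.         319.7546459 ]
 [  0.         396.0115889  199.58439107]
 [  0.           0.           1.        ]] -0.06206028251287575
side [ 0.31  -1.158  0.646] [[0.968, -0.098, 0.231], [-0.251, -0.42, 0.872], [0.012, -0.902, -0.431]] [[453.61294193   0.         321.62338785]
 [  0.         453.61294193 191.90953054]
 [  0.           0.           1.        ]] -0.01205745193959441
{'time_s': 0.1, 'q': array([ 6.48973406e+01,  2.18385032e+01,  7.43811278e+01,  1.26711895e-04,
        8.38590468e+01, -1.23365823e+01]), 'qvel': array([ 0.04219153, -0.07446004, -0.12640353, -0.03434528,  0.00141635,
       -0.05284502]), 'joint_efforts': array([ 3.83626786e-03, -4.49219763e+01, -2.31655920e+01, -1.99854749e-04,
        3.73176517e-03,  1.56982480e-05]), 'position': array([0.12143442, 0.53616956, 0.24975642]), 'tool_rot': array([[-9.75280216e-01,  2.20970946e-01, -5.84553549e-04],
       [ 2.20971522e-01,  9.75279469e-01, -1.24255442e-03],
       [ 2.95534648e-04, -1.34100843e-03, -9.99999057e-01]]), 'ft_force': array([ 0.17013805, -0.34723493,  0.16172176]), 'wrist_torque': array([ 0.06378651, -0.0155116 , -0.02416412]), 'gripper_force': 0.0, 'grip_width': 0.08534826172736407}
```

View pics/top0.png

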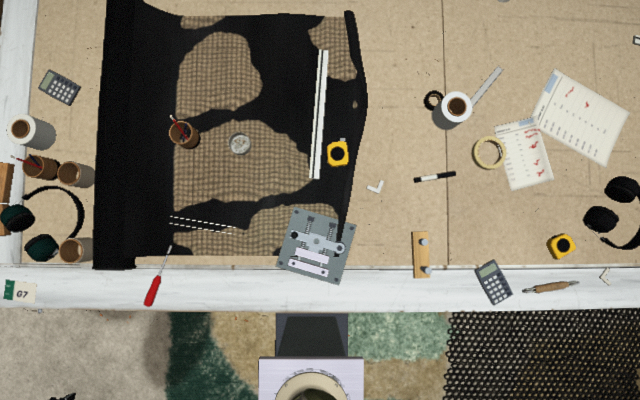

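View pics/side0.png

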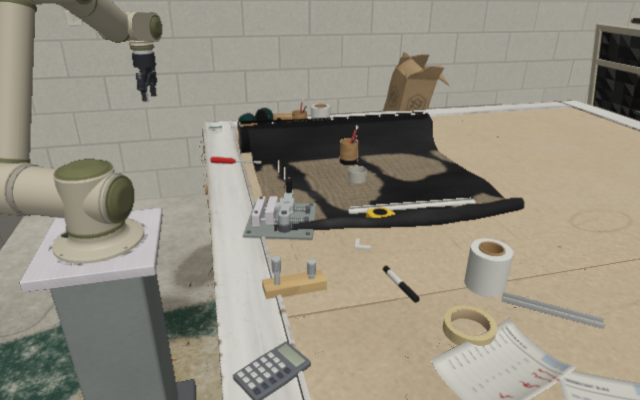

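The top view shows the clamp near (316,245) and the block near (421,254), with pins at about (422,241) and (427,270). In the side view the pin at (276,265) stands taller. I'll take close crops next.

Run:
```python
import cv2,numpy as np
t=cv2.imread('pics/top0.png');s=cv2.imread('pics/side0.png')
a=cv2.resize(t[200:290,270:360],None,fx=6,fy=6,interpolation=cv2.INTER_CUBIC)   # 540x540
b=cv2.resize(t[225:285,405:445],None,fx=6,fy=6,interpolation=cv2.INTER_CUBIC)
c=np.zeros((540,240,3),np.uint8);c[:360]=b
cv2.imwrite('pics/c1.png',np.hstack([a,c]))
cv2.imwrite('pics/c2.png',cv2.resize(s[165:300,240:340],None,fx=4.4,fy=4.4,interpolation=cv2.INTER_CUBIC))
```

```text
(no output)
```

View pics/c1.png

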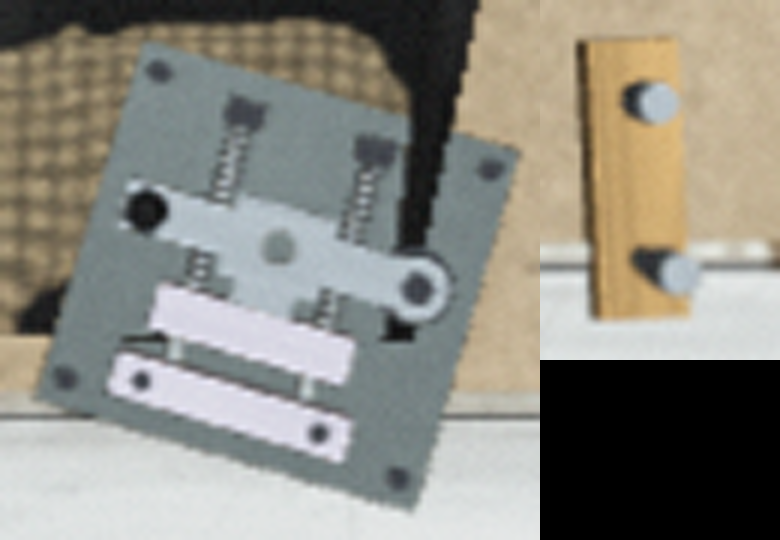

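View pics/c2.png

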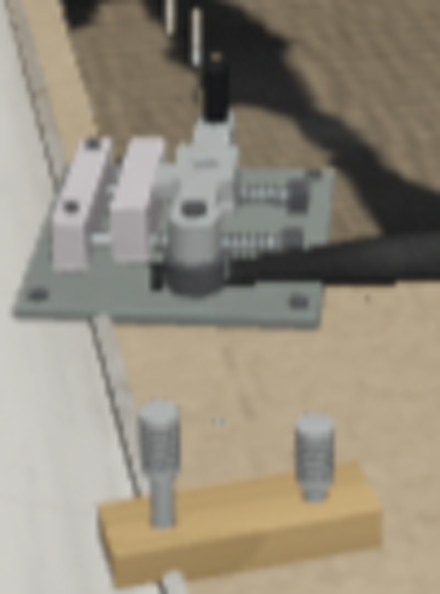

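The crops show the pin hole at c1 (279,247), the pivot at (418,289) and the handle top at (146,210). The long pin is the one nearer the robot, at c1 (680,275) and c2 (160,407).

```bash
cat >> h.py <<'E'
def c1(u,v): return np.array([(u+.5)/6-.5+270,(v+.5)/6-.5+200])
def c1b(u,v): return np.array([(u-540+.5)/6-.5+405,(v+.5)/6-.5+225])
def c2(u,v): return np.array([(u+.5)/4.4-.5+240,(v+.5)/4.4-.5+165])
E
python3 - <<'E'
from h import *
T=snap('top');S=snap('side')
P={'long':(c1b(680,275),c2(160,407),.09),'short':(c1b(657,103),c2(315,418),.068),'hole':(c1(279,247),c2(207,163),.062),'pivot':(c1(418,289),c2(195,208),.062),'handle':(c1(146,210),c2(217,58),.106),
'bl':(c1(40,398),c2(16,316),.012)}
for k,(a,b,z) in P.items():
    t,e=tri(T,a,S,b);print(k,'top@z',onz(T,a,z).round(4),'side@z',onz(S,b,z).round(4),'tri',t.round(4),'gap',round(e,4))
E
```

```text
long top@z [ 0.4253 -0.3312  0.09  ] side@z [ 0.4284 -0.3296  0.09  ] tri [ 0.4268 -0.3311  0.0912] gap 0.0028
short top@z [ 0.5055 -0.327   0.068 ] side@z [ 0.5084 -0.3252  0.068 ] tri [ 0.5067 -0.3269  0.0693] gap 0.0025
hole top@z [ 0.5076 -0.0136  0.062 ] side@z [ 0.5098 -0.0159  0.062 ] tri [ 0.5088 -0.0139  0.0611] gap 0.0026
pivot top@z [ 0.4876 -0.0807  0.062 ] side@z [ 0.4912 -0.0752  0.062 ] tri [ 0.489  -0.0807  0.0652] gap 0.0025
handle top@z [0.5262 0.0485 0.106 ] side@z [0.5299 0.0502 0.106 ] tri [0.5278 0.0481 0.1071] gap 0.0032
bl top@z [0.4296 0.1053 0.012 ] side@z [ 0.3759 -0.0952  0.012 ] tri [ 0.4025  0.1191 -0.1184] gap 0.0269
```

```bash
cat >> h.py <<'E'
from scipy.spatial.transform import Rotation as Rn
def rel(p,ydeg,p0=None,R0=None):
    s=env.observe();p0=s['position'] if p0 is None else np.array(p0);R0=s['tool_rot'] if R0 is None else R0
    a=np.radians(ydeg);y=np.array([np.cos(a),np.sin(a),0]);z=np.array([0,0,-1.]);R=np.c_[np.cross(y,z),y,z]
    sh=R0.T@(np.array(p)-p0)/.5;tu=Rn.from_matrix(R0.T@R).as_rotvec(degrees=True)/120
    print('t',round(s['time_s'],2),'rel',sh.round(4).tolist(),tu.round(4).tolist());return R
E
python3 - <<'E'
from h import *
A=[.36,.13,.25];R=rel(A,77.2-47)
rel([.4268,-.3305,.20],-16.7,A,R)
E
```

```text
t 0.2 rel [-0.6448, -0.687, 0.0004] [-0.0004, 0.0001, 0.3919]
t 0.2 rel [-0.8632, -0.3478, 0.1] [0.0, 0.0, 0.3908]
```

>>> arm_command(
  commands=[-1,-0.645,-0.687,0,0,0,0.392,-1,-0.645,-0.687,0,0,0,0.392,-1,-0.645,-0.687,0,0,0,0.392,-1,-0.645,-0.687,0,0,0,0.392,-1,-0.645,-0.687,0,0,0,0.392,-1,-0.645,-0.687,0,0,0,0.392,-1,-0.645,-0.687,0,0,0,0.392,-1,-0.645,-0.687,0,0,0,0.392,-1,-0.645,-0.687,0,0,0,0.392,-1,-0.645,-0.687,0,0,0,0.392,-1,-0.645,-0.687,0,0,0,0.392,-1,-0.645,-0.687,0,0,0,0.392],
)

```text
time_s: 1.2
position: [0.3623, 0.1263, 0.2504]
tool_rot: [[-0.499, 0.866, 0.001], [0.866, 0.499, -0.001], [-0.001, 0.0, -1.0]]
ft_force: [-0.2, 0.3, -0.1]
grip_width: 0.0855
gripper_force: 0.0
```

>>> arm_command(
  commands=[-1,-0.863,-0.348,0.1,0,0,0.391,-1,-0.863,-0.348,0.1,0,0,0.391,-1,-0.863,-0.348,0.1,0,0,0.391,-1,-0.863,-0.348,0.1,0,0,0.391,-1,-0.863,-0.348,0.1,0,0,0.391,-1,-0.863,-0.348,0.1,0,0,0.391,-1,-0.863,-0.348,0.1,0,0,0.391,-1,-0.863,-0.348,0.1,0,0,0.391,-1,-0.863,-0.348,0.1,0,0,0.391,-1,-0.863,-0.348,0.1,0,0,0.391,-1,-0.863,-0.348,0.1,0,0,0.391,-1,-0.863,-0.348,0.1,0,0,0.391],
)

```text
time_s: 2.2
position: [0.4267, -0.3356, 0.199]
tool_rot: [[0.291, 0.957, -0.0], [0.957, -0.291, -0.001], [-0.001, -0.0, -1.0]]
ft_force: [-1.6, 0.2, -0.4]
grip_width: 0.0854
gripper_force: 0.0
```

>>> arm_command(
  commands=[-1,0,0,0,0,0,0,-1,0,0,0,0,0,0,-1,0,0,0,0,0,0],
)

```text
time_s: 2.45
position: [0.4267, -0.329, 0.2005]
tool_rot: [[0.287, 0.958, -0.0], [0.958, -0.287, 0.001], [0.0, -0.0, -1.0]]
ft_force: [0.0, 1.2, -0.1]
grip_width: 0.0854
gripper_force: 0.0
```

Run:
```python
from h import *
rel([.4268,-.3305,.078],-16.7)
print(env.observe()['position'],env.observe()['qvel'].round(1))
S=snap('side');P=env.observe()['position']
print(proj(S,P))
cv2.imwrite('pics/s1.png',cv2.resize(S['image'][165:300,220:340,::-1],None,fx=4.4,fy=4.4,interpolation=cv2.INTER_CUBIC))
```

```text
t 2.45 rel [-0.003, 0.0011, 0.245] [-0.0002, -0.0002, 0.0002]
[ 0.42670354 -0.32897069  0.20050662] [ 0.6 -0.6 -0.1 -0.1 -0.1 -0.1]
[273.4767551  212.21755819]
```

View pics/s1.png

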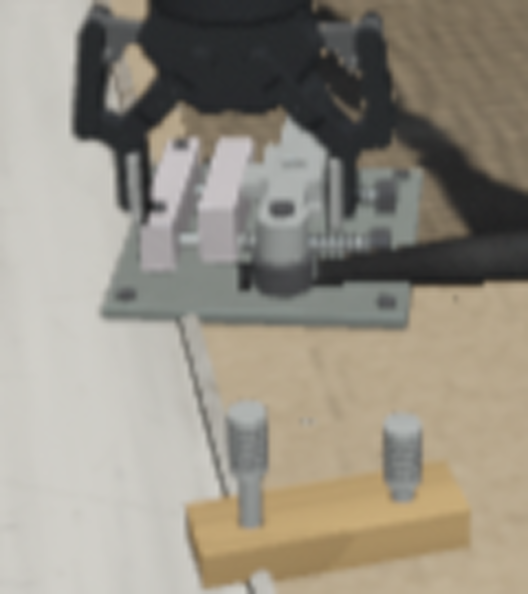

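The open fingers straddle the long pin's line: finger centre at about (236,190), pin head at (247,415), which matches the projection. I'll descend and grip.

>>> arm_command(
  commands=[-1,0,0,0.06,0,0,0,-1,0,0,0.12,0,0,0,-1,0,0,0.18,0,0,0,-1,0,0,0.22,0,0,0,-1,0,0,0.244,0,0,0,-1,0,0,0.244,0,0,0,-1,0,0,0.244,0,0,0,1,0,0,0.244,0,0,0,1,0,0,0.244,0,0,0,1,0,0,0.244,0,0,0,1,0,0,0.244,0,0,0,1,0,0,0.244,0,0,0],
  newtons=50,
)

```text
time_s: 3.5
position: [0.4269, -0.3304, 0.0787]
tool_rot: [[0.288, 0.958, 0.0], [0.958, -0.288, -0.001], [-0.0, 0.001, -1.0]]
ft_force: [0.7, -0.5, 0.4]
grip_width: 0.0258
gripper_force: 0.0
```

>>> arm_command(
  commands=[1,0,0,0,0,0,0,1,0,0,0,0,0,0,1,0,0,0,0,0,0,1,0,0,0,0,0,0],
)

```text
time_s: 3.83
position: [0.4268, -0.3305, 0.0787]
tool_rot: [[0.288, 0.958, 0.0], [0.958, -0.288, -0.001], [-0.0, 0.0, -1.0]]
ft_force: [-2.9, 0.3, 5.6]
grip_width: 0.0186
gripper_force: 48.7
```

Run:
```python
from h import *
R=rel([.4268,-.3305,.20],-16.7,[.4268,-.3305,.0785])
rel([.5086,-.0142,.20],-16.7,[.4268,-.3305,.20],R)
```

```text
t 3.83 rel [-0.0001, 0.0001, -0.243] [0.0002, 0.0002, -0.0002]
t 3.83 rel [0.6529, -0.0251, 0.0] [0.0, 0.0, 0.0]
```

>>> arm_command(
  commands=[1,0,0,-0.03,0,0,0,1,0,0,-0.07,0,0,0,1,0,0,-0.14,0,0,0,1,0,0,-0.21,0,0,0,1,0,0,-0.243,0,0,0,1,0,0,-0.243,0,0,0],
)

```text
time_s: 4.33
position: [0.4277, -0.3313, 0.2035]
tool_rot: [[0.288, 0.958, 0.005], [0.958, -0.288, -0.005], [-0.004, 0.006, -1.0]]
ft_force: [-0.4, 0.2, -0.3]
grip_width: 0.0186
gripper_force: 49.2
```

>>> arm_command(
  commands=[1,0.06,-0.002,0,0,0,0,1,0.13,-0.005,0,0,0,0,1,0.21,-0.008,0,0,0,0,1,0.29,-0.011,0,0,0,0,1,0.37,-0.014,0,0,0,0,1,0.45,-0.017,0,0,0,0,1,0.53,-0.02,0,0,0,0,1,0.6,-0.023,0,0,0,0,1,0.64,-0.025,0,0,0,0,1,0.653,-0.025,0,0,0,0,1,0.653,-0.025,0,0,0,0,1,0.653,-0.025,0,0,0,0],
)

```text
time_s: 5.33
position: [0.5085, -0.0146, 0.199]
tool_rot: [[0.288, 0.958, -0.001], [0.958, -0.288, -0.0], [-0.0, -0.001, -1.0]]
ft_force: [-0.4, -1.2, -0.4]
grip_width: 0.0191
gripper_force: 49.2
```

>>> arm_command(
  commands=[1,0,0,0,0,0,0,1,0,0,0,0,0,0,1,0,0,0,0,0,0],
)

```text
time_s: 5.58
position: [0.5086, -0.0151, 0.1997]
tool_rot: [[0.289, 0.957, -0.0], [0.957, -0.289, -0.0], [-0.0, -0.0, -1.0]]
ft_force: [-0.1, 0.2, -0.5]
grip_width: 0.0185
gripper_force: 49.2
```

Run:
```python
from h import *
S=snap('side');T=snap('top');p=env.observe()['position'];print(p)
print('foot',proj(S,p-[0,0,.0707]),'neck',proj(S,p-[0,0,.0247]))
a=cv2.resize(S['image'][120:240,240:340,::-1],None,fx=5,fy=5,interpolation=cv2.INTER_CUBIC)
cv2.imwrite('pics/s2.png',a)
```

```text
[ 0.50868519 -0.01475387  0.19981697]
foot [285.67055369 180.03528159] neck [285.29499246 164.73373521]
```

View pics/s2.png

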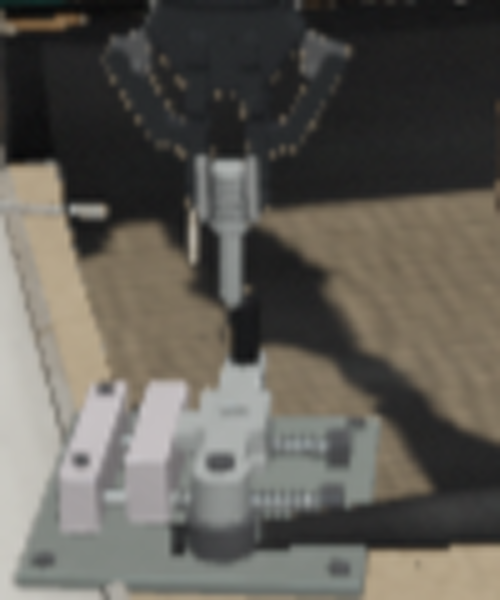

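The pin hangs straight. Its foot is at crop (231,303) against a predicted (231,303), so the side camera agrees with the arm. The hole is at crop (235,411). I'll move to just above it.

Run:
```python
from h import *
S=snap('side')
g=cv2.cvtColor(S['image'],cv2.COLOR_RGB2GRAY).astype(int);print(g[198:206,278:297])
t=cv2.imread('pics/top0.png',0).astype(int);print(t[236:247,309:324])
rel([.5093,-.0145,.138],-16.7,[.5086,-.0146,.2])
```

```text
[[123 122 149 167 160 163 171 173 173 174 175 176 176 172 160 153 126 117
  117]
 [123 126 164 174 173 172 172 173 174 175 175 176 176 176 173 167 132 117
  116]
 [122 125 166 175 173 172 173 175 174 172 174 175 176 176 174 164 131 117
  115]
 [128 130 168 174 173 169 164 162 160 157 156 165 175 175 173 158 130 118
  115]
 [159 158 172 175 173 168 154 149 151 148 148 160 174 175 172 152 129 122
  119]
 [173 174 175 174 173 171 164 163 165 165 166 170 175 175 170 141 127 130
  129]
 [174 174 174 173 173 173 173 174 175 175 176 176 176 174 169 131 122 134
  136]
 [170 165 164 173 174 175 174 175 175 175 176 175 172 169 159 126 121 133
  137]]
[[192 189 190 189 191 189 192 196 189 190 187 185 180 177 167]
 [190 192 192 189 188 190 191 191 190 194 193 190 192 189 187]
 [188 189 188 191 193 183 166 160 158 181 191 190 189 194 190]
 [186 187 186 186 182 156 138 133 139 160 182 188 192 188 192]
 [186 184 187 184 171 144 129 133 128 137 170 188 188 189 187]
 [183 185 184 184 164 138 127 128 131 133 167 185 192 188 192]
 [184 185 185 186 164 136 126 123 125 137 166 183 190 188 187]
 [185 183 184 184 180 147 123 120 118 149 176 187 185 190 186]
 [186 185 186 180 184 181 174 174 173 182 188 186 187 185 184]
 [188 189 187 185 185 186 183 183 180 185 183 185 188 185 191]
 [178 192 192 189 192 188 186 187 188 182 183 183 186 187 185]]
t 5.73 rel [0.0006, 0.0013, 0.124] [0.0001, -0.0, -0.0006]
```

>>> arm_command(
  commands=[1,0,0,0.04,0,0,0,1,0,0,0.08,0,0,0,1,0,0,0.11,0,0,0,1,0,0,0.124,0,0,0,1,0,0,0.124,0,0,0,1,0,0,0.124,0,0,0],
)

```text
time_s: 6.23
position: [0.509, -0.0142, 0.1382]
tool_rot: [[0.288, 0.958, 0.0], [0.958, -0.288, -0.0], [0.0, 0.0, -1.0]]
ft_force: [-0.3, -0.5, -0.8]
grip_width: 0.0185
gripper_force: 49.2
```

Run:
```python
from h import *
S=snap('side');p=env.observe()['position'];print(p)
print('foot',proj(S,p-[0,0,.0707]),'hole',onz(S,(286.35,202),.062))
a=cv2.resize(S['image'][170:230,260:320,::-1],None,fx=10,fy=10,interpolation=cv2.INTER_CUBIC)
cv2.imwrite('pics/s3.png',a)
```

```text
[ 0.50924126 -0.01421648  0.13867715]
foot [286.31132721 199.54542038] hole [ 0.50855009 -0.01782891  0.062     ]
```

View pics/s3.png

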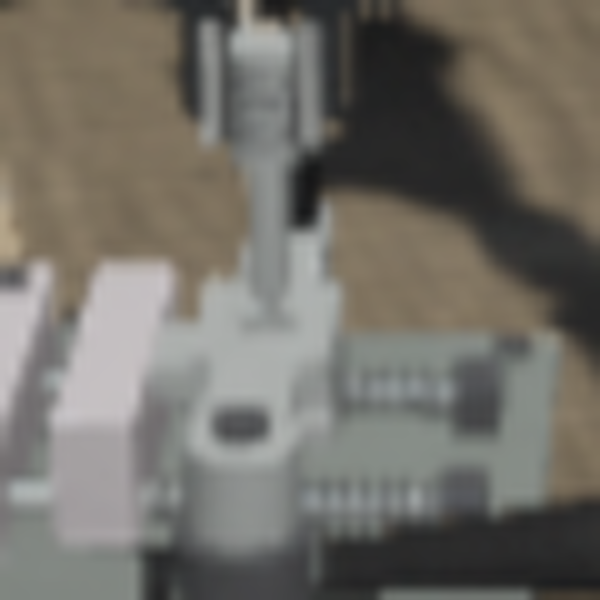

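The foot at (269,305) is about 6 mm above the hole at (268,323), so it is well lined up. I'll insert in steps.

>>> arm_command(
  commands=[1,0,0,0.008,0,0,0,1,0,0,0.016,0,0,0,1,0,0,0.024,0,0,0,1,0,0,0.032,0,0,0,1,0,0,0.04,0,0,0,1,0,0,0.04,0,0,0],
)

```text
time_s: 6.78
position: [0.5085, -0.014, 0.117]
tool_rot: [[0.288, 0.958, -0.001], [0.958, -0.288, 0.0], [-0.0, -0.001, -1.0]]
ft_force: [0.7, -0.7, -0.7]
grip_width: 0.0184
gripper_force: 49.2
```

>>> arm_command(
  commands=[1,0,0,0.008,0,0,0,1,0,0,0.016,0,0,0,1,0,0,0.024,0,0,0,1,0,0,0.032,0,0,0,1,0,0,0.04,0,0,0,1,0,0,0.048,0,0,0,1,0,0,0.054,0,0,0,1,0,0,0.054,0,0,0],
)

```text
time_s: 7.45
position: [0.5086, -0.014, 0.0902]
tool_rot: [[0.288, 0.958, -0.001], [0.958, -0.288, 0.0], [0.0, -0.001, -1.0]]
ft_force: [-0.4, 1.4, -1.7]
grip_width: 0.0186
gripper_force: 49.2
```

>>> arm_command(
  commands=[1,0,0,0.003,0,0,0,1,0,0,0.006,0,0,0,1,0,0,0.006,0,0,0,1,0,0,0.006,0,0,0],
)

```text
time_s: 7.78
position: [0.5087, -0.014, 0.0878]
tool_rot: [[0.288, 0.958, -0.0], [0.958, -0.288, 0.0], [-0.0, -0.0, -1.0]]
ft_force: [0.8, 1.1, -0.8]
grip_width: 0.0184
gripper_force: 49.2
```

>>> arm_command(
  commands=[0.2,0,0,0,0,0,0,0.0,0,0,0,0,0,0,-0.2,0,0,0,0,0,0,-0.2,0,0,0,0,0,0,-0.2,0,0,0,0,0,0,-0.2,0,0,-0.06,0,0,0,-0.2,0,0,-0.14,0,0,0,-0.2,0,0,-0.2,0,0,0,-0.2,0,0,-0.2,0,0,0],
)

```text
time_s: 8.53
position: [0.5109, -0.0145, 0.1935]
tool_rot: [[0.288, 0.958, 0.01], [0.958, -0.288, -0.003], [0.0, 0.011, -1.0]]
ft_force: [0.7, -0.7, 0.6]
grip_width: 0.0513
gripper_force: 0.0
```

Run:
```python
from h import *
S=snap('side');print(env.observe()['position'],env.observe()['grip_width'])
for z in(.062,.098):print(z,proj(S,[.5087,-.0145,z]))
a=cv2.resize(S['image'][165:225,260:320,::-1],None,fx=10,fy=10,interpolation=cv2.INTER_CUBIC)
cv2.imwrite('pics/s4.png',a)
```

```text
[ 0.50986619 -0.01432579  0.19058668] 0.05129073536687773
0.062 [286.18844171 201.48221579]
0.098 [285.90733966 190.07972183]
```

View pics/s4.png

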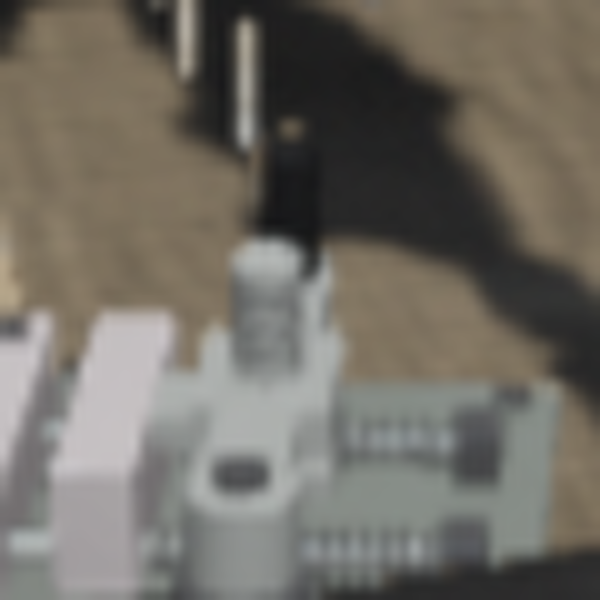

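The pin is fully home: its head rests on the lever and its top is at (268,255), or row 190 against a predicted 190.1. Next I'll grip the handle.

Run:
```python
from h import *
R=rel([.5276,.048,.188],-16.7,[.5087,-.0142,.188]);print(env.observe()['position'])
# true arc moves
d=np.array([.5276,.048])-[.4885,-.0806];print(np.hypot(*d),np.degrees(np.arctan2(d[0],d[1])))
T0=cv2.imread('pics/top0.png')
```

```text
t 8.58 rel [0.13, 0.0004, 0.0] [0.0031, -0.0001, -0.0002]
[ 0.50986619 -0.01432579  0.19058668]
0.1344126854132451 16.911555706811896
```

>>> arm_command(
  commands=[-0.2,0.07,0,0,0,0,0,-0.2,0.13,0,0,0,0,0,-0.2,0.13,0,0,0,0,0,-0.2,0.13,0,0,0,0,0,-0.2,0.13,0,0.06,0,0,0,-0.2,0.13,0,0.12,0,0,0,-0.2,0.13,0,0.17,0,0,0,-0.2,0.13,0,0.196,0,0,0,-0.2,0.13,0,0.196,0,0,0,-0.2,0.13,0,0.196,0,0,0],
)

```text
time_s: 9.42
position: [0.5271, 0.0475, 0.0893]
tool_rot: [[0.289, 0.957, -0.002], [0.957, -0.289, 0.0], [-0.0, -0.002, -1.0]]
ft_force: [-0.6, 0.3, 0.3]
grip_width: 0.051
gripper_force: 0.0
```

>>> arm_command(
  commands=[1,0,0,0,0,0,0,1,0,0,0,0,0,0,1,0,0,0,0,0,0,1,0,0,0,0,0,0,1,0,0,0,0,0,0,1,0,0,0,0,0,0,1,0,0,0,0,0,0,1,0,0,0,0,0,0],
  newtons=30,
)

```text
time_s: 10.08
position: [0.528, 0.048, 0.0909]
tool_rot: [[0.288, 0.958, 0.002], [0.958, -0.288, -0.001], [-0.0, 0.002, -1.0]]
ft_force: [-0.7, -1.7, 7.1]
grip_width: 0.0193
gripper_force: 29.5
```

Run:
```python
from h import *
S=snap('side','sb.png');T=snap('top','tb.png');p=env.observe()['position'];print(p)
piv=np.array([.4885,-.0806])
d=p[:2]-piv;print(np.hypot(*d),np.degrees(np.arctan2(d[0],d[1])))
for a in(.1,.17,.2,.23):
    c,s=np.cos(a),np.sin(a);q=piv+np.array([[c,s],[-s,c]])@d
    print(a);rel([*q,p[2]],-16.7-np.degrees(a),p)
a=np.hstack([cv2.resize(T['image'][215:275,285:345,::-1],(400,400),interpolation=2),cv2.resize(S['image'][175:235,255:315,::-1],(400,400),interpolation=2)])
cv2.imwrite('pics/s5.png',a)
```

```text
[0.52798441 0.04793246 0.09087202]
0.13446044206113636 17.07664623075966
0.1
t 10.18 rel [-0.0015, 0.0268, 0.0001] [0.0011, -0.0, 0.0476]
0.17
t 10.18 rel [-0.0042, 0.0455, 0.0001] [0.0011, -0.0001, 0.081]
0.2
t 10.18 rel [-0.0057, 0.0534, 0.0001] [0.0011, -0.0001, 0.0953]
0.23
t 10.18 rel [-0.0075, 0.0613, 0.0001] [0.0011, -0.0001, 0.1096]
```

View pics/s5.png

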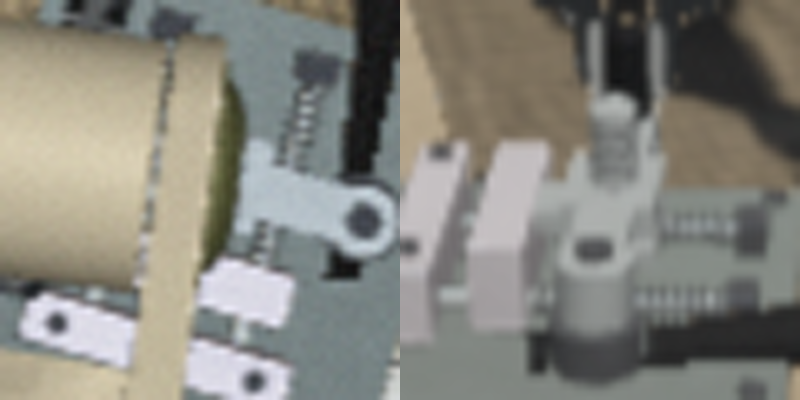

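The fingers hold the handle, seen in the right half at about (628,70). The gap is visible in both views. I'll swing the lever along its arc, about 0.19 rad first.

>>> arm_command(
  commands=[1,-0.0003,0.008,0,0,0,0.0143,1,-0.0008,0.016,0,0,0,0.0286,1,-0.0015,0.0268,0,0,0,0.0476,1,-0.002,0.033,0,0,0,0.059,1,-0.003,0.039,0,0,0,0.069,1,-0.0042,0.0455,0,0,0,0.081,1,-0.0052,0.051,0,0,0,0.0905,1,-0.0052,0.051,0,0,0,0.0905,1,-0.0052,0.051,0,0,0,0.0905,1,-0.0052,0.051,0,0,0,0.0905],
)

```text
time_s: 11.02
position: [0.551, 0.0384, 0.0909]
tool_rot: [[0.463, 0.886, 0.001], [0.886, -0.463, -0.0], [0.0, 0.001, -1.0]]
ft_force: [-3.4, -0.1, 8.4]
grip_width: 0.019
gripper_force: 29.7
```

Run:
```python
from h import *
S=snap('side','sc.png');T=snap('top','tc.png');s=env.observe();p=s['position'];print(p,s['ft_force'].round(1))
piv=np.array([.4885,-.0806]);d=p[:2]-piv;print(np.degrees(np.arctan2(d[0],d[1])))
rows=[]
for n,(y,x) in (('t',(215,285)),('s',(175,255))):
    rows.append(np.vstack([cv2.resize(cv2.imread(f'pics/{n}{k}.png')[y:y+60,x:x+70],(350,300),interpolation=2) for k in 'bc']))
cv2.imwrite('pics/s6.png',np.hstack(rows))
```

```text
[0.55101286 0.0384309  0.09087357] [-3.1  0.6  9.1]
27.70763582946585
```

View pics/s6.png

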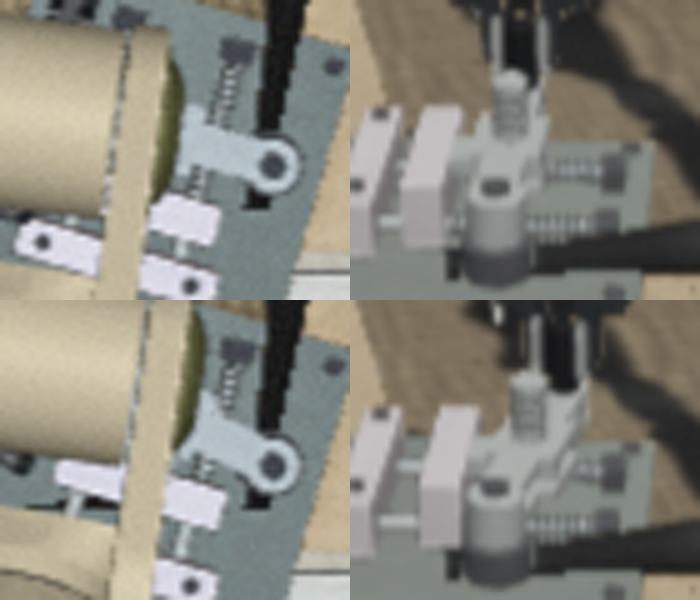

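Comparing before and after, the jaw has moved away from the fence: its near end went from about (220,215) to (222,500) in the top crops, and about 19 crop px right in the side crops. I'll measure the gap with intensity profiles.

```bash
cat > g.py <<'E'
from h import *
def edges(d,img,ys,zf=.054):
    a=np.radians(16.7);ex=np.array([np.cos(a),-np.sin(a)]);ey=np.array([np.sin(a),np.cos(a)])
    xs=np.arange(-.098,-.005,.0005);out=[]
    g=img.astype(np.float32)
    for y in ys:
        P=[proj(d,[*(np.array([.5087,-.0143])+x*ex+y*ey),zf]) for x in xs]
        m=np.float32(P)
        out.append(cv2.remap(g,m[:,0].copy(),m[:,1].copy(),cv2.INTER_CUBIC).mean(-1).ravel())
    return xs*1000,np.mean(out,0)
E
python3 - <<'E'
from g import *
T=snap('top');S=snap('side')
for n,d,ys in(('t',T,(-.044,-.04,-.036)),('s',S,(-.042,-.035,-.028))):
    for k in '0bc':
        f={'0':{'t':'top0','s':'side0'}[n]}.get(k,n+k)
        x,p=edges(d,cv2.imread(f'pics/{f}.png'),ys);print(n,k,[f'{a:.0f}:{b:.0f}' for a,b in zip(x[::4],p[::4])])
E
```

```text
t 0 ['-98:122', '-96:118', '-94:127', '-92:178', '-90:220', '-88:209', '-86:178', '-84:151', '-82:138', '-80:148', '-78:178', '-76:206', '-74:222', '-72:180', '-70:114', '-68:111', '-66:132', '-64:139', '-62:132', '-60:124', '-58:140', '-56:196', '-54:228', '-52:222', '-50:221', '-48:220', '-46:220', '-44:222', '-42:222', '-40:221', '-38:223', '-36:215', '-34:162', '-32:112', '-30:115', '-28:122', '-26:120', '-24:122', '-22:124', '-20:122', '-18:122', '-16:124', '-14:155', '-12:188', '-10:193', '-8:193', '-6:191']
t b ['-98:122', '-96:118', '-94:127', '-92:176', '-90:219', '-88:210', '-86:178', '-84:152', '-82:140', '-80:148', '-78:178', '-76:208', '-74:224', '-72:181', '-70:113', '-68:109', '-66:133', '-64:142', '-62:132', '-60:124', '-58:141', '-56:198', '-54:229', '-52:223', '-50:221', '-48:221', '-46:220', '-44:222', '-42:223', '-40:222', '-38:225', '-36:216', '-34:163', '-32:112', '-30:115', '-28:124', '-26:124', '-24:124', '-22:125', '-20:123', '-18:121', '-16:124', '-14:153', '-12:185', '-10:194', '-8:193', '-6:192']
t c ['-98:122', '-96:119', '-94:128', '-92:179', '-90:220', 
[... 1319 characters left out ...]
:193', '-36:194', '-34:189', '-32:162', '-30:135', '-28:127', '-26:126', '-24:128', '-22:132', '-20:132', '-18:135', '-16:145', '-14:156', '-12:162', '-10:157', '-8:151', '-6:146']
s c ['-98:181', '-96:175', '-94:158', '-92:143', '-90:148', '-88:169', '-86:184', '-84:185', '-82:183', '-80:181', '-78:183', '-76:187', '-74:191', '-72:193', '-70:190', '-68:168', '-66:136', '-64:118', '-62:115', '-60:121', '-58:131', '-56:141', '-54:144', '-52:145', '-50:145', '-48:141', '-46:149', '-44:177', '-42:191', '-40:193', '-38:193', '-36:194', '-34:194', '-32:193', '-30:193', '-28:194', '-26:195', '-24:189', '-22:163', '-20:136', '-18:127', '-16:128', '-14:129', '-12:131', '-10:135', '-8:142', '-6:145']
```

The jaw has moved 10.0 mm in both views, so it needs 2.0 mm more, about 3.9 mm at the handle.

>>> arm_command(
  commands=[1,0,0.004,0,0,0,0.007,1,-0.0001,0.0078,0,0,0,0.0138,1,-0.0001,0.0078,0,0,0,0.0138,1,-0.0001,0.0078,0,0,0,0.0138,1,-0.0001,0.0078,0,0,0,0.0138,1,-0.0001,0.0078,0,0,0,0.0138],
)

```text
time_s: 11.72
position: [0.5544, 0.0366, 0.0909]
tool_rot: [[0.488, 0.873, 0.0], [0.873, -0.488, -0.0], [0.0, 0.0, -1.0]]
ft_force: [-4.0, 0.5, 8.6]
grip_width: 0.0193
gripper_force: 29.7
```

Run:
```python
from g import *
s=env.observe();print(s['ft_force'].round(1))
for n,k,ys in(('top','t',(-.044,-.04,-.036)),('side','s',(-.042,-.035,-.028))):
    d=snap(n,k+'d.png')
    x,p0=edges(d,cv2.imread(f'pics/{k}b.png'),ys);_,p1=edges(d,cv2.imread(f'pics/{k}d.png'),ys)
    a=(x>-59)&(x<-29);e=[]
    for sh in np.arange(8,16,.1): e.append(np.std(np.interp(x[a]+sh,x,p1)-p0[a]))
    print(n,8+.1*np.argmin(e),min(e))
S=cv2.imread('pics/sd.png');cv2.imwrite('pics/s7.png',cv2.resize(S[140:300,240:400],(640,600)[:1]*1+(600,) if 0 else (600,600),interpolation=2))
```

```text
[-4.   0.5  8.6]
top 11.7 2.7390482299644745
side 11.6 2.089107666719287
```

View pics/s7.png

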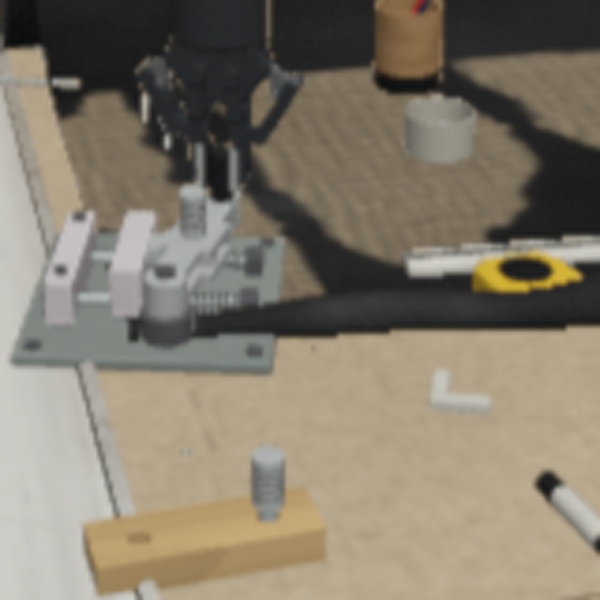

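The jaw has moved 11.65 mm. The pin is still home at (193,210), the short pin is still in the block at (268,480), and the loose things are undisturbed. A last small nudge, then I hand in.

>>> arm_command(
  commands=[1,0,0.0014,0,0,0,0.002,1,0,0.0014,0,0,0,0.002,1,0,0.0014,0,0,0,0.002,1,0,0.0014,0,0,0,0.002,1,0,0.0014,0,0,0,0.002,1,0,0.0014,0,0,0,0.002],
)

```text
time_s: 12.32
position: [0.5549, 0.0363, 0.0909]
tool_rot: [[0.492, 0.871, 0.0], [0.871, -0.492, -0.0], [0.0, 0.0, -1.0]]
ft_force: [-3.8, 0.6, 7.7]
grip_width: 0.0188
gripper_force: 29.7
```

Run:
```python
from g import *
for n,k,ys in(('top','t',(-.044,-.04,-.036)),('side','s',(-.042,-.035,-.028))):
    d=snap(n,k+'e.png')
    x,p0=edges(d,cv2.imread(f'pics/{k}b.png'),ys);_,p1=edges(d,cv2.imread(f'pics/{k}e.png'),ys)
    a=(x>-59)&(x<-29)
    e=[np.std(np.interp(x[a]+sh,x,p1)-p0[a]) for sh in np.arange(8,16,.1)];r=8+.1*np.argmin(e);print(n,r)
if 11.5<r<12.7: print(env.close_job())
```

```text
top 12.2
side 12.4
the job is handed in; nothing more can be done
None
```

The long pin is home through the lever's fork and the tongue, and the job is handed in with the gripper still holding the lever by its handle; the jaw measures 12.2–12.4 mm further open, a gap of about 26 mm.

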